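# Sweep the scored chestnuts off the chopping board into the roasting tin

## Task

Sweep all five scored chestnuts across the chopping board with the fingers and over the board's edge into the blue roasting tin that stands against it, not onto the sheet of biscuits on the other side. Only push them along: do not pinch, squeeze or lift any. Leave the knife, the tin and the biscuit sheet lying where they are.

Things in the scene. Friction and masses are not known exactly. Their poses are not given: they have to be found in the camera images.
- board: Wooden chopping board, fixed, 260 mm (its x) by 300 mm (its y) and 32 mm thick. Origin at the centre of its underside on the table, z up; its flat top is 32 mm above the table. The roasting tin stands along one of its two y edges (local y = +150 or -150 mm), the biscuit sheet along the other; which is which varies.
- roasting_tin: Blue enamelled roasting tin, empty and open at the top, 260 mm (its x) by 240 mm (its y), walls 4 mm thick and 26 mm high, so its rim lies 6 mm below the board's top; a steel loop handle stands 18 mm out from each x end. 1.1 kg, loose on the table, its long side 3 mm from the board's edge, its axes parallel to the board's. Origin at the centre of its underside, z up.
- biscuit_sheet: Aluminium baking sheet lined with white paper, with eight pale crescent biscuits stuck fast on it, 260 mm (its x) by 240 mm (its y), rim 12 mm and biscuits 21 mm high, along the board's other edge with the same 3 mm gap. 1.2 kg, loose. Origin at the centre of its underside.
- chestnut1: Brown chestnut with a pale cross cut into its top: a dome 34 mm across and 24 mm high, about 16 g, lying on its flat pale base (22 mm across) and free to slide or roll over (very slightly eight-sided, so it does not roll far). Widest 10 mm above the base. Origin at the centre of the flat base, z up through the tip.
- chestnut2: Brown chestnut with a pale cross cut into its top: a dome 34 mm across and 24 mm high, about 16 g, lying on its flat pale base (22 mm across) and free to slide or roll over (very slightly eight-sided, so it does not roll far). Widest 10 mm above the base. Origin at the centre of the flat base, z up through the tip.
- chestnut3: Brown chestnut with a pale cross cut into its top: a dome 34 mm across and 24 mm high, about 16 g, lying on its flat pale base (22 mm across) and free to slide or roll over (very slightly eight-sided, so it does not roll far). Widest 10 mm above the base. Origin at the centre of the flat base, z up through the tip.
- chestnut4: Brown chestnut with a pale cross cut into its top: a dome 34 mm across and 24 mm high, about 16 g, lying on its flat pale base (22 mm across) and free to slide or roll over (very slightly eight-sided, so it does not roll far). Widest 10 mm above the base. Origin at the centre of the flat base, z up through the tip.
- chestnut5: Brown chestnut with a pale cross cut into its top: a dome 34 mm across and 24 mm high, about 16 g, lying on its flat pale base (22 mm across) and free to slide or roll over (very slightly eight-sided, so it does not roll far). Widest 10 mm above the base. Origin at the centre of the flat base, z up through the tip.
- knife: Small paring knife with a red handle and steel blade, lying flat on the board near the edge far from the robot (local x about 108 mm), along the board's y: 177 mm long, 17 mm wide, 12 mm high, 60 g. Origin on the underside near mid-length (handle to local -y 94 mm, blade to +y 83 mm).
Mind the look-alikes: they are no part of the job. What is shaped like the chestnut5 but yellow is not meant.

How it is judged:
By the outcome, as a careful person would: the job done as asked, in the order asked, and still so for the second after the job is handed in, with the robot touching nothing.
It also fails if it takes over 64 s, if anything falls off the work surface, if the arm or the gripper's body presses on something with over 40 N, if the wrist force passes 120 N, or if a joint passes its speed limit or range.

## Robot

A 6-joint arm with a two-finger parallel gripper is mounted at the origin on the work surface. World frame = base frame: x ahead of the robot, y to its left, z up, the work surface at z = 0. Lengths are in mm, angles in rad, forces in N, time in s.
With the tool pointing down it reaches from about 350 to 925 mm from the base axis. Payload 6.4 kg.
Tool frame: the origin (TCP) lies on the centre line of the jaws, within the pads' length; the fingertips stand 17 mm ahead of it and the grasp point (between the pads) lies 2 mm behind it; z points along the fingers, y is the line along which they close (so a half turn about z gives the same grasp; the last joint's range is limited). The gripper opens to 85 mm and grips with 20 to 120 N. Pads are 22 mm wide; open, the fingers measure 114 mm over their backs; the gripper's body (76 mm by 85 mm) begins 54 mm behind the grasp point. The pads swing forward as they close: fully open they stand 13 mm farther back than shut.
Start: joints at [0.95, 0.245, 1.558, -0, 1.339, -0.174], TCP at [280.852, 586.205, 248.29] pointing down, gripper open.
Joint ranges: [-3.13, 3.13], [-1.02, 2.26], [0.13, 2.54], [-0.95, 4.09], [0.21, 2.88], [-2.74, 2.74]. Speed limits (rad/s): [2.57, 2.57, 3.14, 3.14, 3.14, 3.14].

## Interface

Orientations are given as a unit quaternion [w, x, y, z].
In Python, from workcell import arm gives the robot as it stands.
- The arm moves only by the shell command python3 -m crank 'ROWS' [OPENING]. ROWS is JSON, a list of rows, each a list of 4 numbers: the shift along the world's x, y, z in m, then the turn about the world's z in units of 5 degrees (1.0 is 5 degrees). In form: [[tx, ty, tz, turn], ...]. A call has exactly 8 rows; each row is the pose to reach, as a shift and turn from the pose commanded when the call began; what a row does not reach only later rows make up. A row lasts 1/12 s, in which the tool goes at most 41.7 mm and 7.16 degrees, less where a joint would pass 70% of its speed; a pose out of reach is approached as far as the arm can. A call with a gripper value outside its range is refused whole. OPENING is the finger opening in m, from 0 to 0.0854, set as the call begins (- or left out, the last holds). The fingers move at their own pace and stop on an object; the grip force is fixed at half the most. Time passes only in rows, so rows that repeat a pose let the fingers close, or fill a call up. It gives the time, the measured TCP pose, the force, the opening and the grip force at its end, in the units of the state.
- arm.get_state(): the state, without advancing time (a new reading comes with each control period).
- arm.get_image(name): name is "scene" or "top"; returns a dict with "color" (420x560x3 uint8, blue, green, red), "depth" (420x560 float32, mm along the optical axis (not along the pixel's ray), 0 where there is no reading), "vfov" (degrees; the focal length in pixels is half the picture's height over the tangent of half this angle, whatever the lens; pixels are square), "cx", "cy" (the principal point, pixels), "extrinsics" (4x4, takes a point from camera to world coordinates). Camera axes: x right, y down, z forward; pixel columns grow to the right and rows downward; lengths in mm; the calibration is good to about 2 mm. A picture is of the moment at which its call begins.
- arm.job_done(): hands the job in; it is judged then, once.
The state is a dict: "time": time; "joint_pos": joint angles; "qd": joint speeds; "effort": joint torques, N m; "position": TCP position; "eef_rot": TCP orientation; "wrist_force": force on the tool from outside, world axes, zero at the start; "wrist_torque": the same for the moment, N m; "finger_gap": finger opening in mm; "grasp_force": force on a finger pad.
Only numpy, scipy, OpenCV 4.12 (cv2) and the standard library are available. Lean on these libraries where they do the work, as an engineer would, in place of code of your own. Each camera call takes 0.05 s, during which the arm holds its last target. There are 200 camera calls.

## Working session

There is one attempt and no reset: what is moved stays moved. The work goes in short steps, Python scripts to look and compute and a shell command to move; the robot and the scene stay as the last step left them, time stands still between calls to the robot, and variables do not carry over. Pictures are saved under pics/ and viewed, at most 10 in all, crops included, and the job is handed in when it is done.

```bash
mkdir -p pics; cat > h.py <<'E'
import numpy as np, cv2
from workcell import arm
def cast(im,u,v,z):
    f=im["color"].shape[0]/2/np.tan(np.radians(im["vfov"])/2)
    E=np.array(im["extrinsics"]);d=E[:3,:3]@np.array([(u-im["cx"])/f,(v-im["cy"])/f,1]);o=E[:3,3]
    return (o+d*(z-o[2])/d[2])[:2]
E
python3 - <<'E'
from h import *
for n in("top","scene"):
    im=arm.get_image(n);cv2.imwrite(f"pics/{n}0.png",im["color"])
    np.save(f"{n}0.npy",im,allow_pickle=True)
    print(n,im["vfov"],np.round(im["extrinsics"],2).tolist())
print(arm.get_state())
E
```

```text
top 50.1875188269664 [[0.0, -0.99, 0.15, 387.48], [-1.0, -0.0, -0.0, 13.23], [0.0, -0.15, -0.99, 924.47], [0.0, 0.0, 0.0, 1.0]]
scene 47.88915578177138 [[-0.47, 0.77, -0.44, 930.44], [0.88, 0.39, -0.25, 232.62], [-0.01, -0.51, -0.86, 815.77], [0.0, 0.0, 0.0, 1.0]]
{'time': 0.1, 'joint_pos': array([ 9.49868690e-01,  2.45766615e-01,  1.55888094e+00, -5.40459413e-06,
        1.33873324e+00, -1.74083539e-01]), 'qd': array([-0.00114273, -0.0016851 , -0.00155199, -0.00046344,  0.00175036,
        0.00071527]), 'effort': array([-2.82693627e-04, -4.30675721e+01, -3.27126896e+01, -2.13078606e-04,
        2.89976437e-03,  4.68133351e-06]), 'position': array([280.58472196, 585.79443544, 247.28219349]), 'eef_rot': array([-3.43686610e-04,  2.21567211e-01,  9.75144693e-01, -8.25374050e-04]), 'wrist_force': array([-1.45306886,  0.04274109, -0.69113429]), 'wrist_torque': array([-2.34935629e-02,  8.91498045e-05,  2.02287191e-02]), 'grasp_force': 0.0, 'finger_gap': 84.80760410377978}
```

View pics/top0.png

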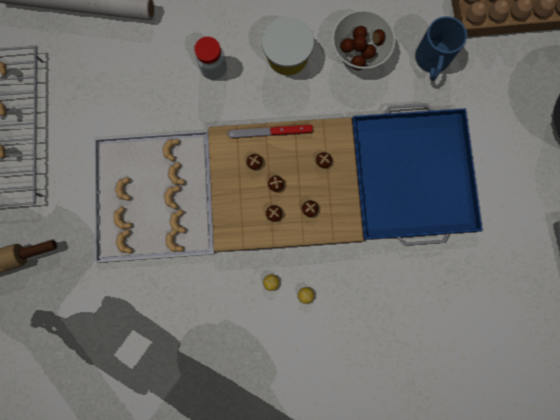

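View pics/scene0.png

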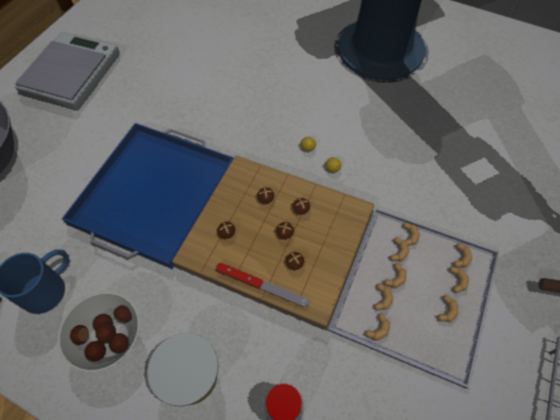

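The top view shows the blue tin on the right (world −y) and the biscuits on the left. The five chestnuts are near (255,161), (324,160), (276,183), (274,213) and (310,208), and the knife is along the top edge. The scene view confirms this, with the two yellow look-alikes off the board.

```bash
cat >> h.py <<'E'
def nuts(im,zt=44):
    hsv=cv2.cvtColor(im["color"],cv2.COLOR_BGR2HSV)
    m=((hsv[...,2]<95)&((hsv[...,0]<20)|(hsv[...,0]>170))&(hsv[...,1]>60)).astype(np.uint8)
    m=cv2.morphologyEx(m,cv2.MORPH_CLOSE,np.ones((5,5)))
    m=cv2.morphologyEx(m,cv2.MORPH_OPEN,np.ones((5,5)))
    n,l,s,c=cv2.connectedComponentsWithStats(m)
    return [(np.round(c[i]).astype(int).tolist(),int(s[i,4]),np.round(cast(im,*c[i],zt)).tolist()) for i in range(1,n) if 100<s[i,4]<600 and 90<c[i,1]<270 and 90<c[i,0]<490]
E
python3 - <<'E'
from h import *
im=np.load("top0.npy",allow_pickle=True).item()
for r in nuts(im):print(r)
for n,u,v,z in [("bTL",208,126,32),("bTR",356,118,32),("bBR",363,241,32),("bBL",213,249,32),("tinTL",353,116,26),("tinTR",466,110,26),("tinBR",480,231,26),("tinBL",364,239,26),("knL",230,134,40),("knR",313,128,44),("lem",271,283,12),("lem",306,296,12)]:
    print(n,np.round(cast(im,u,v,z)))
E
```

```text
([255, 162], 270, [622.0, 77.0])
([324, 160], 257, [626.0, -62.0])
([276, 183], 271, [578.0, 34.0])
([310, 209], 277, [527.0, -34.0])
([274, 213], 265, [517.0, 38.0])
bTL [701. 176.]
bTR [ 720. -131.]
bBR [ 464. -140.]
bBL [447. 159.]
tinTL [ 726. -126.]
tinTR [ 740. -363.]
tinBR [ 485. -377.]
tinBL [ 468. -143.]
knL [681. 129.]
knR [693. -41.]
lem [380.  44.]
lem [355. -27.]
```

```bash
python3 -m crank '[[0.01,-0.018,0,-0.4],[0.029,-0.052,0,-1.1],[0.048,-0.086,0,-1.8],[0.067,-0.12,0,-2.5],[0.086,-0.154,0,-3.2],[0.105,-0.188,0,-3.9],[0.124,-0.222,0,-4.6],[0.143,-0.256,0,-5.3]]' 0.02
python3 -m crank '[[0.019,-0.034,0,-0.7],[0.038,-0.068,0,-1.4],[0.057,-0.102,0,-2.1],[0.076,-0.136,0,-2.8],[0.095,-0.170,0,-3.5],[0.114,-0.204,0,-4.2],[0.133,-0.238,0,-4.9],[0.152,-0.272,0,-5.6]]'
python3 -m crank '[[0.015,-0.025,0,-0.5],[0.03,-0.05,-0.02,-0.9],[0.042,-0.07,-0.04,-1.3],[0.048,-0.08,-0.06,-1.3],[0.048,-0.08,-0.08,-1.3],[0.048,-0.08,-0.1,-1.3],[0.048,-0.08,-0.1,-1.3],[0.048,-0.08,-0.1,-1.3]]'
python3 - <<'E'
from h import *
s=arm.get_state();q=s["eef_rot"];print(np.degrees(2*np.arctan2(q[2],q[1]))-90,s["wrist_force"],s["joint_pos"])
im=arm.get_image("scene");cv2.imwrite("pics/s1.png",im["color"][100:320,150:430])
E
```

```text
time: 0.77
position: [424.1, 328.4, 247.9]
eef_rot: [-0.0, 0.44, 0.898, -0.0]
wrist_force: [1.0, 0.8, 0.3]
finger_gap: 19.8
grasp_force: 0.0
time: 1.43
position: [576.2, 56.4, 247.9]
eef_rot: [-0.0, 0.645, 0.764, -0.0]
wrist_force: [-1.3, 0.7, -0.2]
finger_gap: 20.1
grasp_force: 0.0
time: 2.1
position: [622.8, -21.6, 146.8]
eef_rot: [-0.002, 0.686, 0.728, -0.001]
wrist_force: [0.4, 0.3, 0.4]
finger_gap: 20.0
grasp_force: 0.0
3.395089228616854 [0.35917463 0.27163652 0.38180328] [-2.16351179e-01  2.92030686e-01  1.69696187e+00  3.09196011e-05
  1.15613658e+00 -2.75619171e-01]
```

View pics/s1.png

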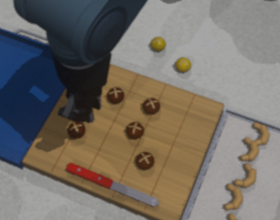

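The crop shows the fingers standing above and just behind chestnut 2 (76,130), clear of the others. The jaw line is aligned with the board. I'll lower in two stages and check for contact.

```bash
python3 -m crank '[[0,0,-0.02,0],[0,0,-0.04,0],[0,0,-0.06,0],[0,0,-0.075,0],[0,0,-0.083,0],[0,0,-0.083,0],[0,0,-0.083,0],[0,0,-0.083,0]]'
python3 -m crank '[[0,0,-0.002,0],[0,0,-0.004,0],[0,0,-0.006,0],[0,0,-0.008,0],[0,0,-0.009,0],[0,0,-0.009,0],[0,0,-0.009,0],[0,0,-0.009,0]]'
```

```text
time: 2.82
position: [625.2, -22.0, 67.3]
eef_rot: [0.001, 0.686, 0.728, 0.001]
wrist_force: [0.1, -1.3, 1.1]
finger_gap: 20.1
grasp_force: 0.0
time: 3.48
position: [623.9, -21.8, 56.3]
eef_rot: [-0.0, 0.686, 0.728, -0.0]
wrist_force: [0.5, -1.4, -0.3]
finger_gap: 20.4
grasp_force: 0.0
```

```bash
python3 -m crank '[[0,0,-0.001,0],[0,0,-0.002,0],[0,0,-0.003,0],[0,0,-0.004,0],[0,0,-0.004,0],[0,0,-0.004,0],[0,0,-0.004,0],[0,0,-0.004,0]]'
python3 - <<'E'
from h import *
im=arm.get_image("top");cv2.imwrite("pics/t1.png",cv2.resize(im["color"][100:260,200:380],None,fx=4,fy=3.7))
E
```

```text
time: 4.15
position: [623.9, -21.8, 52.4]
eef_rot: [0.0, 0.686, 0.728, 0.0]
wrist_force: [-0.2, 0.1, 0.8]
finger_gap: 20.0
grasp_force: 0.0
```

View pics/t1.png

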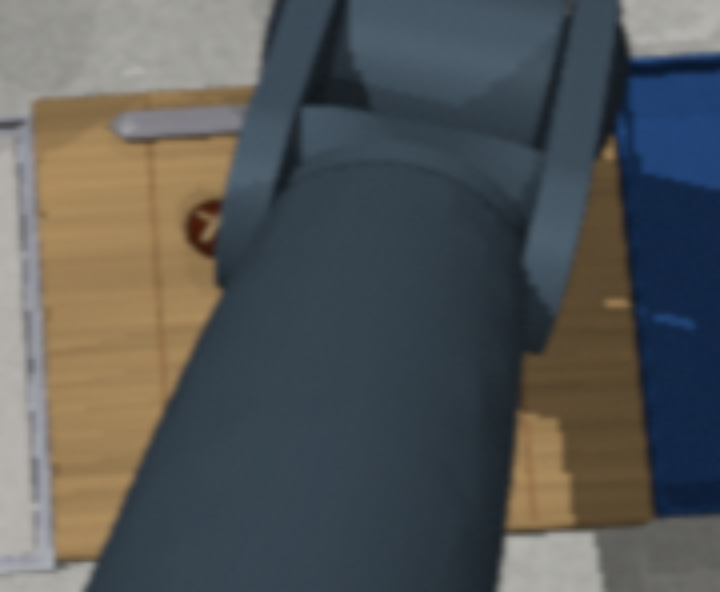

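The arm hides the fingers in this view, and there is no contact force. I'll push chestnut 2 now.

```bash
python3 -m crank '[[0,-0.004,0,0],[0.001,-0.012,0,0],[0.001,-0.022,0,0],[0.002,-0.032,0,0],[0.003,-0.042,0,0],[0.003,-0.052,0,0],[0.004,-0.062,0,0],[0.004,-0.072,0,0]]'
python3 -m crank '[[0.001,-0.01,0,0],[0.001,-0.02,0,0],[0.002,-0.03,0,0],[0.003,-0.04,0,0],[0.003,-0.05,0,0],[0.004,-0.058,0,0],[0.004,-0.058,0,0],[0.004,-0.058,0.02,0]]'
python3 - <<'E'
from h import *
im=arm.get_image("scene");cv2.imwrite("pics/s2.png",im["color"][80:320,50:430])
E
```

```text
time: 4.87
position: [628.0, -95.2, 52.3]
eef_rot: [0.0, 0.686, 0.728, 0.0]
wrist_force: [-0.0, -0.4, 0.3]
finger_gap: 20.0
grasp_force: 0.1
time: 5.53
position: [629.0, -151.1, 68.2]
eef_rot: [-0.004, 0.686, 0.727, -0.001]
wrist_force: [-0.9, 0.0, -1.1]
finger_gap: 20.0
grasp_force: 0.0
```

View pics/s2.png

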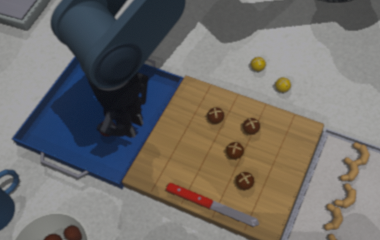

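Chestnut 2 has left the board. Chestnut 1 is next.

```bash
python3 -m crank '[[0,0.01,0.03,0],[-0.002,0.04,0.045,0],[-0.003,0.075,0.045,0],[-0.004,0.11,0.045,0],[-0.006,0.145,0.045,0],[-0.007,0.18,0.045,0],[-0.009,0.215,0.045,0],[-0.01,0.245,0.045,0]]'
python3 -m crank '[[-0.001,0.018,0,0],[-0.001,0.026,0,0],[-0.001,0.026,-0.02,0],[-0.001,0.026,-0.04,0],[-0.001,0.026,-0.055,0],[-0.001,0.026,-0.065,0],[-0.001,0.026,-0.065,0],[-0.001,0.026,-0.065,0]]'
```

```text
time: 6.25
position: [621.5, 95.8, 117.4]
eef_rot: [0.0, 0.685, 0.728, 0.0]
wrist_force: [0.2, -0.0, 0.1]
finger_gap: 19.9
grasp_force: 0.0
time: 6.92
position: [621.1, 118.7, 52.1]
eef_rot: [-0.0, 0.686, 0.728, -0.0]
wrist_force: [0.2, -0.1, 0.5]
finger_gap: 20.1
grasp_force: 0.0
```

```bash
python3 -m crank '[[0.001,-0.01,0,0],[0.001,-0.02,0,0],[0.002,-0.03,0,0],[0.003,-0.04,0,0],[0.003,-0.05,0,0],[0.004,-0.06,0,0],[0.005,-0.072,0,0],[0.005,-0.084,0,0]]'
python3 - <<'E'
from h import *
im=arm.get_image("scene");cv2.imwrite("pics/s3.png",im["color"][80:320,50:430])
E
```

```text
time: 7.58
position: [626.1, 33.9, 52.4]
eef_rot: [0.0, 0.686, 0.728, 0.0]
wrist_force: [-0.0, 0.4, 1.0]
finger_gap: 19.9
grasp_force: 0.1
```

View pics/s3.png

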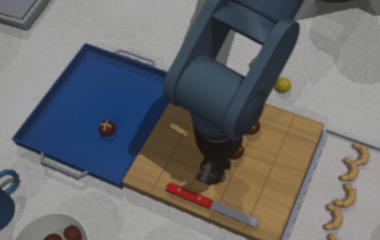

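Chestnut 2 lies well inside the tin at (107,128), and chestnut 1 is being pushed, with chestnut 3 unmoved. I'll continue.

```bash
python3 -m crank '[[0.001,-0.012,0,0],[0.001,-0.024,0,0],[0.002,-0.036,0,0],[0.003,-0.048,0,0],[0.004,-0.06,0,0],[0.004,-0.072,0,0],[0.005,-0.084,0,0],[0.006,-0.096,0,0]]'
python3 -m crank '[[0.001,-0.012,0,0],[0.001,-0.024,0,0],[0.002,-0.036,0,0],[0.003,-0.048,0,0],[0.004,-0.06,0,0],[0.004,-0.072,0,0],[0.005,-0.084,0,0],[0.005,-0.088,0.02,0]]'
python3 - <<'E'
from h import *
im=arm.get_image("scene");cv2.imwrite("pics/s4.png",im["color"][80:320,50:430])
E
```

```text
time: 8.3
position: [631.9, -62.1, 52.3]
eef_rot: [-0.0, 0.686, 0.728, -0.0]
wrist_force: [0.3, -0.5, -0.1]
finger_gap: 20.1
grasp_force: 0.1
time: 8.97
position: [634.2, -149.9, 68.4]
eef_rot: [-0.003, 0.686, 0.727, -0.001]
wrist_force: [0.1, 0.2, -0.6]
finger_gap: 20.1
grasp_force: 0.0
```

View pics/s4.png

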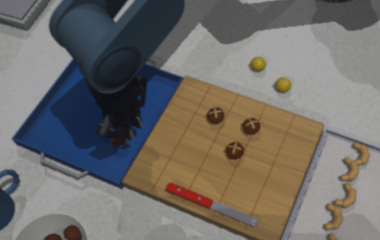

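Chestnut 1 is off the board and three remain at (215,115), (251,125) and (234,150). Chestnut 4 is next.

```bash
python3 -m crank '[[0,0,0.03,0],[-0.015,0.02,0.045,0],[-0.035,0.05,0.045,0],[-0.055,0.08,0.045,0],[-0.075,0.11,0.045,0],[-0.095,0.135,0.045,0],[-0.112,0.1525,0.045,0],[-0.112,0.1525,0.045,0]]'
python3 -m crank '[[0,0,-0.02,0],[0,0,-0.04,0],[0,0,-0.055,0],[0,0,-0.065,0],[0,0,-0.065,0],[0,-0.002,-0.065,0],[0,-0.006,-0.065,0],[0.001,-0.014,-0.065,0]]'
python3 -m crank '[[0.001,-0.012,0,0],[0.001,-0.024,0,0],[0.002,-0.036,0,0],[0.003,-0.048,0,0],[0.004,-0.06,0,0],[0.004,-0.072,0,0],[0.005,-0.084,0,0],[0.006,-0.096,0,0]]'
python3 -m crank '[[0.001,-0.012,0,0],[0.001,-0.024,0,0],[0.002,-0.036,0,0],[0.003,-0.048,0,0],[0.003,-0.05,0,0],[0.003,-0.05,0.02,0],[0.003,-0.03,0.05,0],[0.003,0,0.065,0]]'
python3 - <<'E'
from h import *
for r in nuts(arm.get_image("top")):print(r)
E
```

```text
time: 9.68
position: [521.8, 6.7, 116.4]
eef_rot: [-0.001, 0.685, 0.729, -0.0]
wrist_force: [-0.7, 0.1, -1.1]
finger_gap: 20.1
grasp_force: 0.0
time: 10.35
position: [526.7, -10.6, 53.4]
eef_rot: [0.001, 0.686, 0.728, 0.001]
wrist_force: [0.8, 0.3, -0.4]
finger_gap: 20.0
grasp_force: 0.1
time: 11.02
position: [531.8, -107.6, 52.2]
eef_rot: [-0.0, 0.686, 0.728, -0.0]
wrist_force: [0.8, 0.4, -0.6]
finger_gap: 20.2
grasp_force: 0.2
time: 11.68
position: [536.3, -108.1, 120.1]
eef_rot: [0.002, 0.687, 0.727, 0.001]
wrist_force: [0.2, -0.2, 1.6]
finger_gap: 20.1
grasp_force: 0.0
([276, 184], 240, [577.0, 33.0])
([274, 213], 248, [517.0, 37.0])
```

```bash
python3 -m crank '[[-0.002,0.02,0,0],[-0.005,0.05,0,0],[-0.009,0.085,0,0],[-0.013,0.12,0,0],[-0.017,0.15,0,0],[-0.02,0.175,0,0],[-0.021,0.186,0,0],[-0.021,0.186,0,0]]'
python3 -m crank '[[0,0,-0.02,0],[0,0,-0.04,0],[0,0,-0.055,0],[0,0,-0.065,0],[0,0,-0.065,0],[0,-0.002,-0.065,0],[0,-0.006,-0.065,0],[0.001,-0.014,-0.065,0]]'
python3 -m crank '[[0.001,-0.012,0,0],[0.001,-0.024,0,0],[0.002,-0.036,0,0],[0.003,-0.048,0,0],[0.004,-0.06,0,0],[0.004,-0.072,0,0],[0.005,-0.084,0,0],[0.006,-0.096,0,0]]'
python3 -m crank '[[0.001,-0.012,0,0],[0.001,-0.024,0,0],[0.002,-0.036,0,0],[0.003,-0.048,0,0],[0.004,-0.06,0,0],[0.004,-0.072,0,0],[0.005,-0.084,0,0],[0.006,-0.096,0,0]]'
python3 -m crank '[[0.001,-0.012,0,0],[0.001,-0.024,0,0],[0.001,-0.024,0,0],[0.001,-0.024,0.02,0],[0.001,0,0.05,0],[0.005,0.03,0.065,0],[0.015,0.06,0.065,0],[0.02,0.09,0.065,0]]'
python3 - <<'E'
from h import *
for r in nuts(arm.get_image("top")):print(r)
im=arm.get_image("scene");cv2.imwrite("pics/s5.png",im["color"][80:320,50:430])
E
```

```text
time: 12.4
position: [513.3, 81.5, 117.0]
eef_rot: [-0.0, 0.685, 0.729, -0.0]
wrist_force: [-0.3, -1.1, -0.5]
finger_gap: 20.2
grasp_force: 0.0
time: 13.07
position: [515.5, 65.4, 53.2]
eef_rot: [0.001, 0.686, 0.728, 0.0]
wrist_force: [-0.6, -0.3, 0.4]
finger_gap: 19.9
grasp_force: 0.0
time: 13.73
position: [520.8, -31.6, 52.2]
eef_rot: [-0.0, 0.686, 0.728, -0.0]
wrist_force: [-0.1, 0.5, 0.5]
finger_gap: 19.8
grasp_force: 0.1
time: 14.4
position: [526.9, -127.5, 52.3]
eef_rot: [-0.0, 0.686, 0.728, -0.0]
wrist_force: [0.1, -0.5, 0.2]
finger_gap: 20.1
grasp_force: 0.0
time: 15.07
position: [548.3, -35.3, 119.2]
eef_rot: [0.002, 0.686, 0.728, 0.001]
wrist_force: [0.4, -0.4, -0.4]
finger_gap: 20.0
grasp_force: 0.0
([397, 159], 157, [629.0, -211.0])
([402, 203], 175, [538.0, -218.0])
([383, 208], 150, [529.0, -179.0])
```

View pics/s5.png

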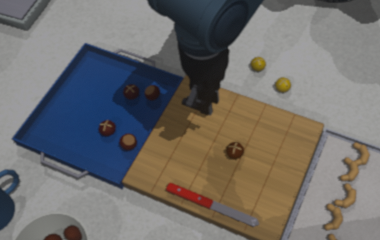

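Four chestnuts lie in the tin and chestnut 3 is left on the board at (234,150).

```bash
python3 -m crank '[[0.005,0.02,0,0],[0.012,0.05,0,0],[0.02,0.08,0,0],[0.026,0.1,0,0],[0.028,0.112,0,0],[0.028,0.112,0,0],[0.028,0.112,-0.015,0],[0.028,0.112,-0.03,0]]'
python3 -m crank '[[0,0,-0.015,0],[0,0,-0.028,0],[0,0,-0.035,0],[0,0,-0.035,0],[0,0,-0.035,0],[0,-0.002,-0.035,0],[0,-0.006,-0.035,0],[0.001,-0.014,-0.035,0]]'
python3 -m crank '[[0.001,-0.012,0,0],[0.001,-0.024,0,0],[0.002,-0.036,0,0],[0.003,-0.048,0,0],[0.004,-0.06,0,0],[0.004,-0.072,0,0],[0.005,-0.084,0,0],[0.006,-0.096,0,0]]'
python3 -m crank '[[0.001,-0.012,0,0],[0.001,-0.024,0,0],[0.002,-0.036,0,0],[0.003,-0.048,0,0],[0.004,-0.06,0,0],[0.004,-0.072,0,0],[0.005,-0.084,0,0],[0.006,-0.096,0,0]]'
python3 -m crank '[[0.001,-0.01,0,0],[0.001,-0.02,0,0],[0.001,-0.022,0,0],[0.001,-0.022,0.02,0],[0.001,-0.022,0.05,0],[0,0.01,0.08,0],[-0.01,0.04,0.1,0],[-0.02,0.07,0.12,0]]'
python3 -m crank '[[-0.01,0.03,0.02,0],[-0.02,0.06,0.03,0],[-0.03,0.095,0.03,0],[-0.04,0.13,0.03,0],[-0.05,0.165,0.03,0],[-0.06,0.2,0.03,0],[-0.07,0.225,0.03,0],[-0.07,0.23,0.03,0]]'
python3 - <<'E'
from h import *
im=arm.get_image("top")
for r in nuts(im,20):print(r)
cv2.imwrite("pics/t2.png",im["color"])
E
```

```text
time: 15.83
position: [575.5, 74.7, 87.8]
eef_rot: [0.001, 0.686, 0.728, 0.0]
wrist_force: [0.6, -0.6, 0.5]
finger_gap: 19.7
grasp_force: 0.0
time: 16.5
position: [576.3, 61.7, 53.2]
eef_rot: [0.001, 0.685, 0.728, 0.0]
wrist_force: [0.1, 1.2, -0.5]
finger_gap: 20.0
grasp_force: 0.0
time: 17.17
position: [581.8, -35.6, 52.2]
eef_rot: [-0.0, 0.686, 0.728, -0.0]
wrist_force: [0.1, 0.5, 0.7]
finger_gap: 20.1
grasp_force: 0.1
time: 17.83
position: [587.8, -131.5, 52.2]
eef_rot: [-0.0, 0.686, 0.728, -0.0]
wrist_force: [0.2, -0.2, -0.3]
finger_gap: 20.3
grasp_force: 0.0
time: 18.5
position: [568.1, -59.4, 174.2]
eef_rot: [0.001, 0.686, 0.728, 0.001]
wrist_force: [-0.2, -0.5, 0.6]
finger_gap: 20.2
grasp_force: 0.0
time: 19.17
position: [495.8, 173.1, 202.1]
eef_rot: [-0.001, 0.684, 0.729, -0.0]
wrist_force: [-0.0, -0.3, -0.5]
finger_gap: 20.0
grasp_force: 0.0
([397, 159], 158, [635.0, -217.0])
([400, 183], 170, [584.0, -220.0])
([402, 203], 167, [542.0, -224.0])
```

View pics/t2.png

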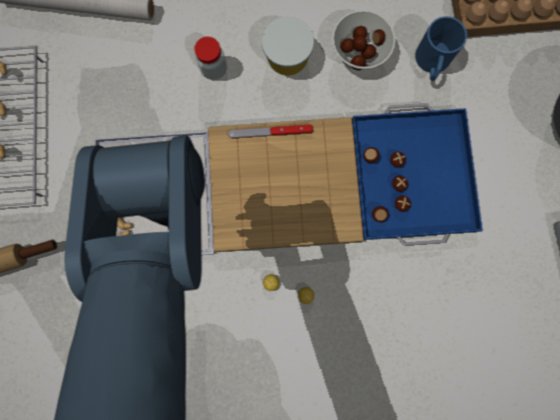

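All five chestnuts are in the tin at (371,155), (398,159), (401,183), (403,203) and (380,214). The knife and tin are where they were, and the robot is clear.

```bash
python3 -m crank '[[0,0,0,0],[0,0,0,0],[0,0,0,0],[0,0,0,0],[0,0,0,0],[0,0,0,0],[0,0,0,0],[0,0,0,0]]' && python3 -c "
from workcell import arm
print(arm.job_done())"
```

```text
time: 19.88
position: [497.9, 169.5, 202.3]
eef_rot: [-0.0, 0.686, 0.728, 0.0]
wrist_force: [-0.1, 0.2, 0.3]
finger_gap: 20.0
grasp_force: 0.0
the job is handed in; nothing more can be done
None
```

I swept all five chestnuts off the board into the blue tin by pushing only; the last picture shows the knife and tin unmoved (the arm hid most of the biscuit sheet), and I handed the job in at about 20 s.

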